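# Load the slide carrier under the stage clips and swing the microscope over it

### The job

Load the narrow slide carrier onto the stage of the digital microscope: lay it flat on the stage, slide it nose first under the two sprung clips and into the pocket of the retaining block, and press it home against the end stop inside, through the stop's light spring until it is solid, with a firm steady push of about 10 N, never more than 15 N on the stop and without bearing down hard on the stage. Let go of it, then swing the microscope from the side over the stage until its arm meets its stop and let go of that too. Leave the wide carrier and the other things on the desk where they are.

Things in the scene. Friction and masses are not known exactly. Their poses are not given: they have to be found in the camera images.
- stand: White microscope stand fixed on the desk, 245 x 170 x 20 mm. Origin: on the desk under the middle of the base; x points along the loading direction (free front edge towards pillar), z up. Its black stage, top 24 mm above the desk, spans x = -115 to +63 mm, y = +-70 mm. Pillar: 20 mm thick, 186 mm high, at x = +95 mm. The front of the stage is open from above; base front edge at x = -120 mm.
- pocket_mouth (a point): Mouth of the pocket, mid-width, at stage level (10 mm along +x from the stand's origin); axes as the stand's. The aluminium retaining block reaches 48 mm further in x, y = +-31.5 mm, 15.5 mm high. Its undercut pocket opens to -x: 43 mm wide, 7.5 mm high, roof 8 mm thick. Slanted lead-in cheeks in front of it, from 14 mm before the mouth, widen the entry to about 56 mm.
- clip_toes (a point): Point on the stage midway between the toes of the two sprung steel clips, 24 mm before the mouth; axes as the stand's. The clips run forward from the block's roof at y = +-16.5 mm; toes 2.5 mm above the stage when empty, upturned tips 15 mm further to -x, 10 mm above the stage. A carrier lifts them: 3 to 9 N at entry, then a drag of 2 to 6 N, and they hold it.
- end_stop: Holder of the end stop on the block's roof. Origin: on the stage, under the roof, 40 mm inside the mouth; axes as the stand's. The stop itself is inside the pocket, out of sight: a steel bar 36 mm wide, set to a different depth each time. Its face is anywhere from 15 to 33 mm inside the mouth: feel for it. It gives way 3 mm against a light spring of 1 to 2 N, then it is solid: home.
- carrier: Narrow slide carrier, loose on the desk: aluminium plate 112 x 40 x 6 mm, its nose bevelled on top over the last 10 mm down to 2.4 mm, with a glass slide let into its top, 63 to 126 g. Origin: centre of its underside; x points to its nose, z up. A black grip lug, 22 mm long (x) x 20 mm wide (y), stands on the plate near the tail, its centre 42 mm behind the origin (x = -42 mm), its top 34 mm above the underside.
- carrier_nose (a point): Middle of the lower edge of the carrier's nose, 56 mm ahead of its origin; axes as the carrier's.
- carrier_lug (a point): Centre of the top of the carrier's grip lug: 42 mm behind the origin, 34 mm above the underside.
- swing_arm (a joint): Angle (rad) of the arm that turns about the stand's pillar and carries the microscope. 0: over the stage, arm pointing to the stand's -x, against a hard stop. It grows as the arm swings out towards the stand's +y, up to 1.75. Starts at 1.3 to 1.6. Stiff hinge, stays where it is left; it takes 1 to 2 N at the microscope to move it.
- scope_top (a point): Centre of the top end of the microscope, a grey upright tube of 33 mm diameter, 200 mm above the desk and 111 mm from the pillar's axis. The upper 46 mm of the tube stand free above its 42 mm black ring holder; the tube's lower end is 44 mm above the stage.
- wide_carrier: A second carrier, of another kind, loose on the desk: plate 112 x 66 x 6 mm with a round glass and the same lug. Too wide for the pocket; not to be used. Origin: centre of its underside.
- petri_dish: Bystander: clear round dish, 90 mm across, 16 mm high. Origin: centre of its underside.
- dropper_bottle: Bystander: small amber bottle, 36 mm across, 75 mm high. Origin: centre of its underside.
- slide_box: Bystander: flat grey box for slides, 90 x 120 x 30 mm. Origin: centre of its underside.
- eraser: Bystander: white eraser, 34 x 16 x 12 mm. Origin: centre of its underside.
- tweezers: Bystander: steel tweezers, 110 mm long, lying flat. Origin: middle, on the desk.

How it is judged:
By the outcome, as a careful person would: the job done as asked, in the order asked, and still so for the second after the job is handed in, with the robot touching nothing.
It also fails if it takes over 72 s, if anything falls off the work surface, if the arm or the gripper's body presses on something with over 40 N, if the wrist force passes 120 N, or if a joint passes its speed limit or range.

### The arm

A 7-joint arm with a two-finger parallel gripper is mounted at the origin on the work surface. World frame = base frame: x ahead of the robot, y to its left, z up, the work surface at z = 0. Lengths are in m, angles in rad, forces in N, time in s.
With the tool pointing down it reaches from about 0.35 to 0.9 m from the base axis. Payload 19.9 kg.
Tool frame: the origin (TCP) lies between the finger pads; the fingertips stand 19 mm ahead of it and the grasp point (between the pads) is the TCP; z points along the fingers, y is the direction in which the jaws open and shut (so a half turn about z gives the same grasp; the last joint's range is limited). The gripper opens to 94 mm and grips with 3 to 60 N. Pads are 16 mm wide; open, the fingers measure 119 mm over their backs; the gripper's body (75 mm by 177 mm) begins 78 mm behind the grasp point.
Start: joints at [-0.042, 0.417, -0.01, 1.614, 0.005, 1.111, -0.053], TCP at [0.625, 0, 0.224] pointing down, gripper open.
Joint ranges: [-2.81, 2.81], [-0.39, 2.02], [-1.27, 1.25], [0.06, 2.57], [-1.19, 4.33], [0.19, 2], [-2.82, 2.82]. Speed limits (rad/s): [1.89, 1.89, 2.39, 2.39, 3.01, 3.01, 3.01].

### API

Orientations are given as a 3x3 rotation matrix whose columns are the frame's x, y, z axes.
In Python, from rig import robot gives the robot as it stands. Calls block until the motion is done:
- robot.move_ptp(position, orientation): joint-space move of the TCP to a pose.
- robot.move_linear(position, velocity=0.15, frame=None, threshold=None): straight line of the TCP; frame=None keeps the orientation; velocity is the mean speed in m/s. With threshold (N) it stops when the force on the tool has changed by that much, and returns True; else False.
- robot.goto_joints(angles): joint-space move.
- robot.gripper_to(opening): finger opening in m; the grip force is fixed at half the most; returns when the fingers have stopped.
- robot.pause(seconds).
- robot.ik(position, orientation): joint angles nearest the present ones, or None.
- robot.get_state(): the state.
- robot.grab_frame(name): name is "scene" or "side" or "wrist"; returns the picture (420x560x3 uint8, red, green, blue); there is no depth.
- robot.camera_info(name): a dict with "fx", "fy", "cx", "cy" (pixels), "rvec" (rotation vector, rad) and "tvec" (3), from world to camera coordinates, as OpenCV has them. Camera axes: x right, y down, z forward; pixel columns grow to the right and rows downward; lengths in m; the calibration is good to about 2 mm. A picture is of the moment at which its call begins: read the wrist's pose just before it. camera_info takes no time and is no camera call; for the wrist camera it gives the pose at the moment of the call.
A pose or a line that the arm cannot do raises robot.PlanningError and nothing moves.
- robot.sign_off(): hands the job in, once; it reports no verdict.
The state is a dict: "time": time; "qpos": joint angles; "joint_vel": joint speeds; "effort": joint torques, N m; "ee_pos": TCP position; "tool_rot": TCP orientation; "force": force on the tool from outside, world axes, zero at the start; "moment": the same for the moment, N m; "opening": finger opening in m.
Only numpy, scipy, OpenCV 4.12 (cv2) and the standard library are available. Lean on these libraries where they do the work, as an engineer would, in place of code of your own. Each camera call takes 0.05 s, during which the arm holds its last target. There are 200 camera calls.

## Working session

There is one attempt and no reset: what is moved stays moved. The work goes in short steps, each a Python script; the robot and the scene stay as the last script left them, time stands still between calls to the robot, and variables do not carry over. Pictures are saved under pics/ and viewed, about 8 in all and at most 12, crops included, and the job is handed in when it is done.

```bash
mkdir -p pics; ls; python3 - <<'E'
from rig import robot
import cv2,numpy as np
for n in ("scene","side"):
    f=robot.grab_frame(n); cv2.imwrite(f"pics/{n}0.png",f[:,:,::-1])
    c=robot.camera_info(n); R=cv2.Rodrigues(np.array(c["rvec"]))[0]
    print(n,c["fx"],c["cx"],c["cy"],"pos",-R.T@np.array(c["tvec"]).ravel(),"fwd",R[2])
a=cv2.imread("pics/scene0.png");cv2.imwrite("pics/scene0b.png",cv2.resize(a,(800,600),interpolation=cv2.INTER_CUBIC))
a=cv2.imread("pics/side0.png");cv2.imwrite("pics/side0b.png",cv2.resize(a,(800,600),interpolation=cv2.INTER_CUBIC))
s=robot.get_state();print(s["time"],s["force"],s["tool_rot"])
E
```

```text
pics
scene 538.9515319736997 281.26012600347315 209.50559268533377 pos [1.22302627 0.37682196 1.3073656 ] fwd [-0.4708765  -0.26619225 -0.84108086]
side 470.3437332538701 277.260026005112 211.18342707506798 pos [0.05619619 0.73231341 0.64315121] fwd [ 0.52916977 -0.68371952 -0.50250072]
0.1 [-0.8906306   0.51878093 -0.06740867] [[-4.00503281e-05  9.99999414e-01 -1.08182413e-03]
 [ 9.99999996e-01  3.99623873e-05 -8.13109304e-05]
 [-8.12676505e-05 -1.08182738e-03 -9.99999412e-01]]
```

View pics/scene0b.png

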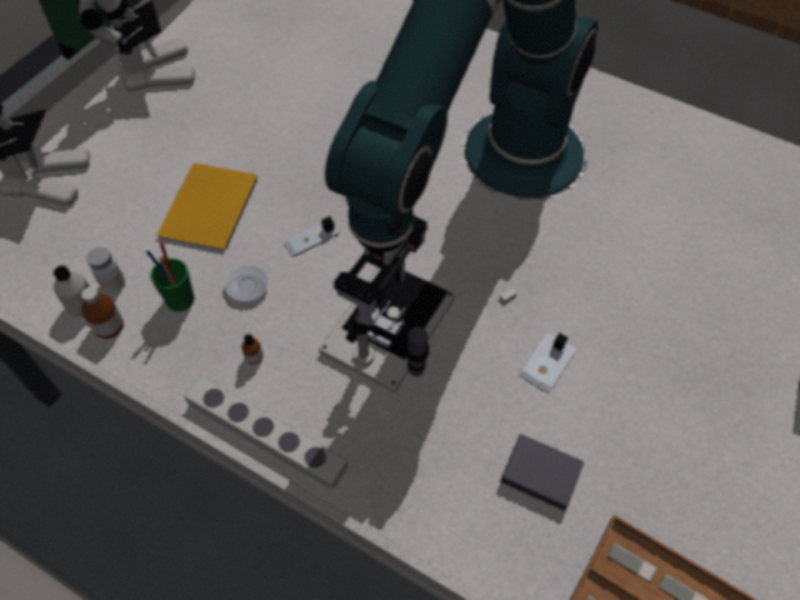

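View pics/side0b.png

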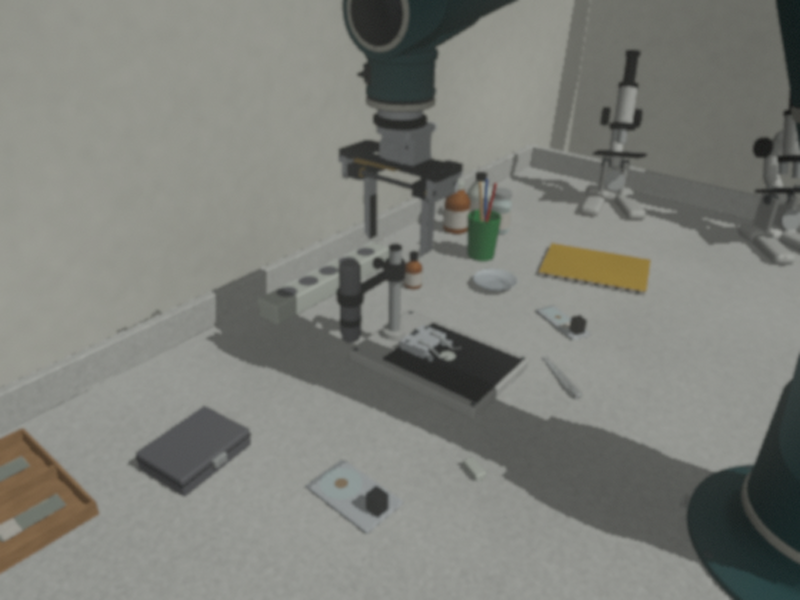

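```bash
cat > h.py <<'E'
from rig import robot
import cv2,numpy as np
def info(n):
    c=robot.camera_info(n); K=np.array([[c["fx"],0,c["cx"]],[0,c["fy"],c["cy"]],[0,0,1.]])
    return K,np.array(c["rvec"],float).ravel(),np.array(c["tvec"],float).ravel()
def w(cam,u,v,z):
    K,r,t=cam; R=cv2.Rodrigues(r)[0]; d=R.T@np.linalg.solve(K,[u,v,1.]); o=-R.T@t
    return o+d*(z-o[2])/d[2]
def p(cam,X):
    K,r,t=cam; return cv2.projectPoints(np.atleast_2d(np.array(X,float)),r,t,K,None)[0].reshape(-1,2)
def down(a):  # tool pointing down, jaws (tool y) along world angle a+90deg, tool x along angle a
    c,s=np.cos(a),np.sin(a); return np.array([[c,s,0],[s,-c,0],[0,0,-1.]])
def save(n,name):
    cam=info(n); f=robot.grab_frame(n); cv2.imwrite(f"pics/{name}.png",cv2.resize(f[:,:,::-1],(800,600),interpolation=cv2.INTER_CUBIC))
    np.savez(f"pics/{name}.npz",K=cam[0],r=cam[1],t=cam[2])
def load(name):
    d=np.load(f"pics/{name}.npz"); return d["K"],d["r"],d["t"]
S=0.7
E
python3 - <<'E'
from h import *
sc,si=info("scene"),info("side")
np.set_printoptions(precision=3,suppress=True)
for nm,cam,u,v,z in [("lug",sc,327,223,.034),("lug",si,578,321,.034),("wlug",sc,560,341,.034),("nosecorner",sc,291,248,.006),("tip",sc,302,254,.006),
 ("st",sc,320,350,.02),("st",sc,395,383,.02),("st",sc,453,294,.02),("st si",si,526,360,.02),("st si",si,475,403,.02),("eraser",sc,508,295,.01),("scope",sc,418,333,.2),("scope",si,349,262,.2),("pillar",si,396,248,.186),("tweez",si,562,377,.004),("dish",sc,246,286,.01)]:
    print(nm,w(cam,u*S,v*S,z))
c=info("wrist"); print(c); R=cv2.Rodrigues(c[1])[0]; print("wrist pos",-R.T@c[2],R)
E
```

```text
lug [ 0.426 -0.257  0.034]
lug [ 0.415 -0.248  0.034]
wlug [0.437 0.281 0.034]
nosecorner [ 0.503 -0.299  0.006]
tip [ 0.504 -0.271  0.006]
st [ 0.681 -0.106  0.02 ]
st [0.668 0.052 0.02 ]
st [0.439 0.051 0.02 ]
st si [ 0.436 -0.104  0.02 ]
st si [0.44  0.042 0.02 ]
eraser [0.378 0.145 0.01 ]
scope [0.647 0.083 0.2  ]
scope [0.647 0.083 0.2  ]
pillar [ 0.642 -0.021  0.186]
tweez [ 0.378 -0.12   0.004]
dish [ 0.63 -0.32  0.01]
(array([[326.695,   0.   , 285.193],
       [  0.   , 326.695, 208.798],
       [  0.   ,   0.   ,   1.   ]]), array([-2.91 ,  0.001,  0.003]), array([-0.624, -0.026,  0.39 ]))
wrist pos [0.625 0.063 0.384] [[ 1.    -0.001 -0.002]
 [-0.    -0.973  0.229]
 [-0.002 -0.229 -0.973]]
```

```bash
python3 - <<'E'
from h import *
np.set_printoptions(precision=3,suppress=True)
for a in (np.pi,0): print(a,robot.ik([.5,-.027,.2],down(a)),robot.ik([.46,-.27,.13],down(a-.38)))
robot.move_ptp([.50,-.027,.2],down(np.pi)); robot.pause(.3)
save("wrist","stand1")
robot.move_ptp([.46,-.27,.13],down(np.pi-.38)); robot.pause(.3)
save("wrist","car1")
print(robot.get_state()["time"],robot.get_state()["qpos"])
E
```

```text
3.141592653589793 [ 0.246  0.236 -0.29   1.936  0.08   0.981  1.489] [ 0.562  0.373 -0.107  1.925  0.052  0.847  1.618]
0 [-0.248  0.226  0.276  1.952 -0.074  0.973 -1.508] [ 0.119  0.397  0.434  1.94  -0.218  0.851 -1.283]
3.2333 [ 0.54   0.371 -0.082  1.925  0.04   0.846  1.629]
```

View pics/stand1.png

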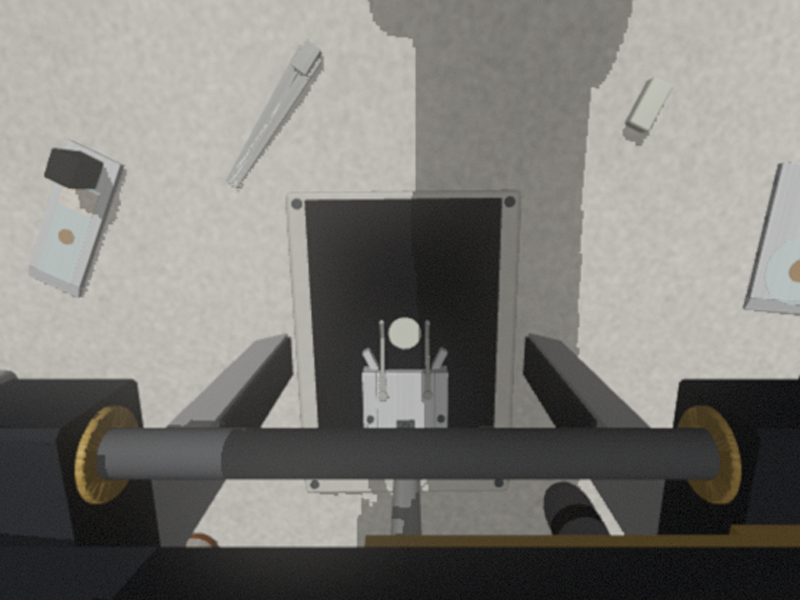

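View pics/car1.png

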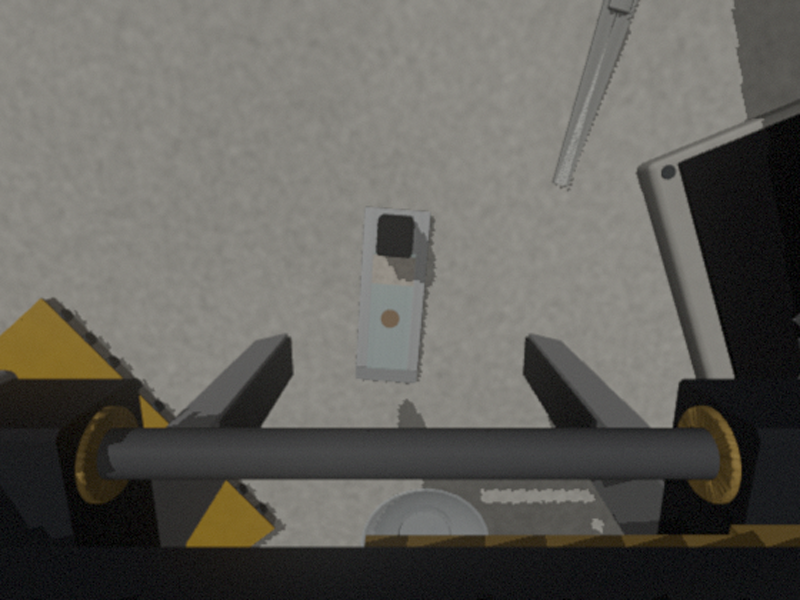

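```bash
python3 - <<'E'
from h import *
np.set_printoptions(precision=4,suppress=True)
c=load("stand1")
for nm,u,v,z in [("screwFL",297,204,.02),("screwFR",510,201,.02),("screwBL",315,485,.02),("screwBR",499,483,.02),("stgL",305,200,.024),("stgR",500,198,.024),("blkL",363,370,.0395),("blkR",447,370,.0395),("tipL",381,322,.034),("tipR",427,322,.034),("baseFL",289,193,.02),("baseFR",520,191,.02)]:
    print(nm,w(c,u*S,v*S,z))
c=load("car1")
P=[w(c,u*S,v*S,z) for u,v,z in [(366,207,.006),(431,212,.006),(418,382,.001),(357,378,.001)]]
for q in P: print(q)
for i in range(4): print(np.linalg.norm((P[i]-P[i-1])[:2]))
for u,v in [(378,214),(413,215)]: print("lug tail top",w(c,u*S,v*S,.034))
for n in("stand1","car1"):
  f=cv2.imread(f"pics/{n}.png")
  cv2.imwrite(f"pics/{n}c.png",cv2.resize(f[180:400,270:530] if n=="stand1" else f[195:395,340:450],None,fx=3 if n=="stand1" else 2.9,fy=3 if n=="stand1" else 2.9,interpolation=cv2.INTER_CUBIC)[:600])
a=cv2.imread("pics/stand1c.png"); b=cv2.imread("pics/car1c.png")
print(a.shape,b.shape)
E
```

```text
screwFL [ 0.4443 -0.1084  0.02  ]
screwFR [0.4424 0.0437 0.02  ]
screwBL [ 0.6717 -0.1059  0.02  ]
screwBR [0.67   0.0458 0.02  ]
stgL [ 0.4415 -0.1017  0.024 ]
stgR [0.4402 0.0357 0.024 ]
blkL [ 0.5628 -0.0621  0.0395]
blkR [ 0.5629 -0.0006  0.0395]
tipL [ 0.5279 -0.0487  0.034 ]
tipR [ 0.528  -0.0154  0.034 ]
baseFL [ 0.4367 -0.1136  0.02  ]
baseFR [0.4354 0.0504 0.02  ]
[ 0.3996 -0.2745  0.006 ]
[ 0.4168 -0.2395  0.006 ]
[ 0.5177 -0.2873  0.001 ]
[ 0.5001 -0.3238  0.001 ]
0.11187742549259938
0.039017141272523155
0.11166028200314755
0.04056101157983946
lug tail top [ 0.4054 -0.2673  0.034 ]
lug tail top [ 0.4129 -0.2499  0.034 ]
(600, 780, 3) (580, 319, 3)
```

View pics/car1c.png

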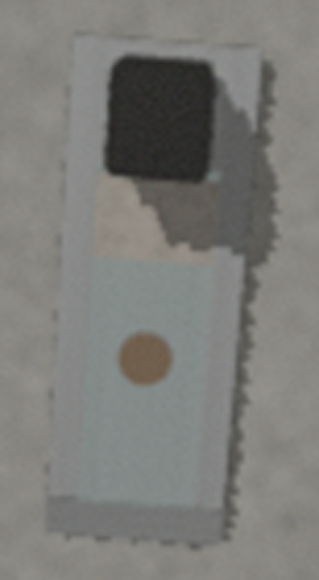

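```bash
python3 - <<'E'
from h import *
np.set_printoptions(precision=4,suppress=True)
L=[.4203,-.2632]; A=-.45
robot.gripper_to(.05)
robot.move_ptp([*L,.12],down(A))
print(robot.move_linear([*L,.0305],velocity=.12,threshold=8),robot.get_state()["ee_pos"],robot.get_state()["force"])
robot.gripper_to(.0)
s=robot.get_state(); print(s["opening"],s["ee_pos"],s["force"],s["time"])
robot.move_linear([*L,.12])
psi=.010; O=np.array([.557,-.0315]); R2=np.array([[np.cos(psi),-np.sin(psi)],[np.sin(psi),np.cos(psi)]])
t=O+R2@[-.145,0]
robot.move_ptp([*t,.075],down(psi)); robot.pause(.3)
s=robot.get_state(); print(s["opening"],s["ee_pos"],s["force"],s["time"])
save("wrist","held"); f=cv2.imread("pics/held.png"); 
E
```

```text
False [ 0.4205 -0.2635  0.031 ] [ 0.134  -0.077   0.6003]
0.02027317125385776 [ 0.4204 -0.2632  0.0306] [-0.0953  0.9252  5.4703] 7.8
0.01962628999231328 [ 0.4122 -0.0337  0.0751] [ 0.7203  0.1751 -0.8664] 9.7833
```

View pics/held.png

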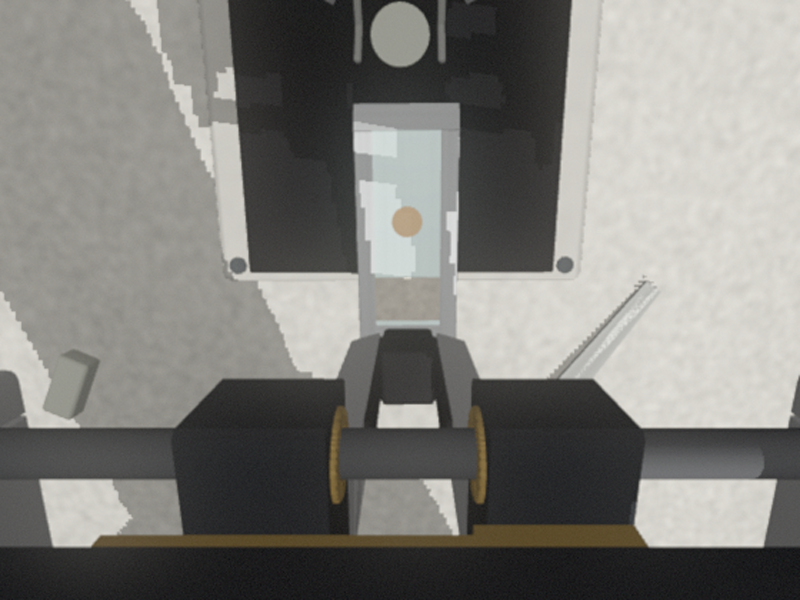

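```bash
python3 - <<'E'
from h import *
np.set_printoptions(precision=4,suppress=True)
c=load("held")
for nm,u,v,z in [("screwFL",565,265,.02),("screwFR",238,265,.02),("stgL",554,271,.024),("stgR",249,271,.024),("stgtopL",577,0,.024),("stgtopR",229,0,.024),("tipL",442,62,.034),("tipR",357,62,.034),("noseR",460,103,.047),("noseL",354,103,.047),("tailR",455,330,.0506),("tailL",360,330,.0506),("lugtop",380,330,.0786),("lugtop",433,330,.0786)]:
    print(nm,w(c,u*S,v*S,z))
E
```

```text
screwFL [ 0.4437 -0.1094  0.02  ]
screwFR [0.4425 0.0429 0.02  ]
stgL [ 0.4415 -0.1032  0.024 ]
stgR [0.4404 0.0366 0.024 ]
stgtopL [ 0.5524 -0.1036  0.024 ]
stgtopR [0.5513 0.0368 0.024 ]
tipL [ 0.5266 -0.049   0.034 ]
tipR [ 0.5263 -0.0154  0.034 ]
noseR [ 0.5093 -0.0553  0.047 ]
noseL [ 0.509  -0.0154  0.047 ]
tailR [ 0.4211 -0.0558  0.0506]
tailL [ 0.4208 -0.0166  0.0506]
lugtop [ 0.4295 -0.0265  0.0786]
lugtop [ 0.4297 -0.045   0.0786]
```

```bash
python3 - <<'E'
from h import *
np.set_printoptions(precision=4,suppress=True)
s=robot.get_state(); q=s["ee_pos"]; F0=np.array(s["force"])
y=q[1]+.0022
robot.move_linear([q[0],y,.060],velocity=.05,frame=down(.008)); 
hit=robot.move_linear([q[0],y,.0535],velocity=.01,threshold=2.5); s=robot.get_state(); print(hit,s["ee_pos"],s["force"]-F0)
robot.pause(.2); s=robot.get_state(); print(s["ee_pos"],s["force"],s["time"])
save("wrist","onstage"); f=cv2.imread("pics/onstage.png")[0:330,200:610]; cv2.imwrite("pics/onstagec.png",cv2.resize(f,None,fx=1.8,fy=1.8,interpolation=cv2.INTER_CUBIC))
E
```

```text
True [ 0.4121 -0.0312  0.0544] [-0.9622  2.1162  6.363 ]
[ 0.4121 -0.0312  0.0544] [1.0787 0.0261 3.5648] 11.0333
```

View pics/onstagec.png

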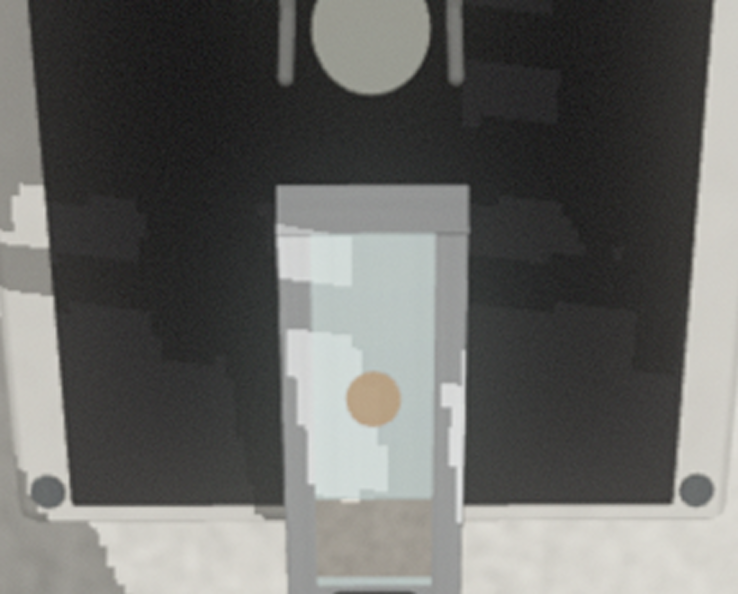

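```bash
cat >> h.py <<'E'
Y=.011; T0=np.array([.4121,-.0310]); Z=.0547
def tgt(d,z=Z): return [T0[0]+d*np.cos(.012),T0[1]+d*np.sin(.012),z]
def st(d):
    s=robot.get_state(); q=s["ee_pos"]; print(f"{d*1e3:.1f} adv {1e3*(q[0]-T0[0]):.2f} y {1e3*q[1]:.2f} z {1e3*q[2]:.2f} F",np.round(s["force"],1),"M",np.round(s["moment"],2),"op %.4f t %.1f"%(s["opening"],s["time"])); return s
E
python3 - <<'E'
from h import *
robot.move_linear(tgt(0),velocity=.02,frame=down(Y)); st(0)
for d in (.015,.024,.030,.036,.042,.048,.054,.060):
    h=robot.move_linear(tgt(d),velocity=.03,threshold=14); st(d)
    if h: print("HIT");break
E
```

```text
0.0 adv -0.25 y -31.02 z 54.60 F [-0.4  0.1 -0.7] M [ 0.1   0.11 -0.  ] op 0.0198 t 11.3
15.0 adv 14.86 y -30.90 z 54.63 F [ 0.5 -0.1 -0.4] M [-0.03  0.11  0.06] op 0.0195 t 12.0
24.0 adv 24.05 y -30.78 z 54.67 F [-0.7 -0.4 -0.8] M [ 0.05  0.09 -0.  ] op 0.0198 t 12.4
30.0 adv 30.14 y -30.69 z 54.69 F [-0.9  0.7 -0.3] M [ 0.04  0.09 -0.04] op 0.0197 t 12.8
36.0 adv 36.14 y -30.59 z 54.64 F [ 0.1  0.2 -2. ] M [0.01 0.18 0.02] op 0.0196 t 13.1
42.0 adv 38.41 y -30.56 z 54.60 F [3.1 1.2 4.1] M [ 0.27 -0.48 -0.  ] op 0.0198 t 13.3
HIT
```

```bash
python3 - <<'E'
from h import *
st(.0384)
for d in (.040,.042,.045,.048,.052,.056,.060,.064,.067):
    h=robot.move_linear(tgt(d),velocity=.015,threshold=18); st(d)
    if h: print("HIT");break
E
```

```text
38.4 adv 38.41 y -30.56 z 54.60 F [3.1 1.2 4.1] M [ 0.27 -0.48 -0.  ] op 0.0198 t 13.3
40.0 adv 39.85 y -30.51 z 54.66 F [-1.3 -0.1 -0.1] M [ 0.02  0.52 -0.01] op 0.0196 t 13.7
42.0 adv 42.06 y -30.52 z 54.70 F [-1.5 -0.8  0.3] M [ 0.06  0.39 -0.01] op 0.0198 t 13.9
45.0 adv 45.46 y -30.46 z 54.75 F [ 1.   0.9 -1.5] M [ 0.1  -0.2   0.04] op 0.0200 t 14.3
48.0 adv 48.33 y -30.41 z 54.75 F [ 1.7 -0.6 -1.3] M [ 0.1  -0.03  0.04] op 0.0199 t 14.7
52.0 adv 52.37 y -30.39 z 54.76 F [ 1.1  0.3 -1.1] M [ 0.08 -0.09  0.  ] op 0.0196 t 15.1
56.0 adv 56.37 y -30.33 z 54.76 F [ 1.3  0.1 -2.3] M [ 0.12 -0.04 -0.01] op 0.0193 t 15.5
60.0 adv 60.36 y -30.31 z 54.74 F [ 1.6 -0.3 -2.1] M [ 0.02 -0.1  -0.01] op 0.0199 t 15.9
64.0 adv 64.36 y -30.26 z 54.75 F [ 0.5 -0.5 -2.5] M [ 0.13 -0.15  0.01] op 0.0199 t 16.3
67.0 adv 67.32 y -30.22 z 54.75 F [ 0.9  0.4 -2.6] M [ 0.15 -0.15  0.  ] op 0.0197 t 16.7
```

```bash
python3 - <<'E'
from h import *
save("wrist","ins"); f=cv2.imread("pics/ins.png")[0:400,200:610]; cv2.imwrite("pics/insc.png",cv2.resize(f,None,fx=1.5,fy=1.5,interpolation=cv2.INTER_CUBIC))
E
```

```text
(no output)
```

View pics/insc.png

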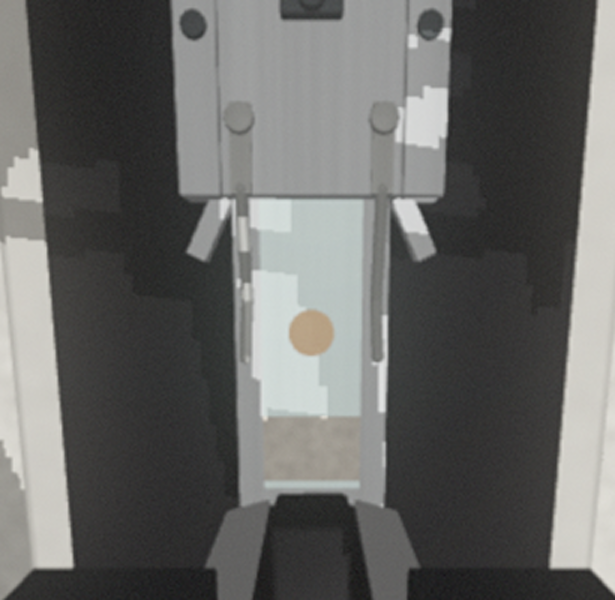

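```bash
cat >> h.py <<'E'
def rest(n=4):
    L=[]
    for _ in range(n): robot.pause(.04); L.append(robot.get_state()["force"][0])
    return np.mean(L)
E
python3 - <<'E'
from h import *
b=rest(); print("base",b)
d=.067
while d<.093:
    d+=.001; h=robot.move_linear(tgt(d),velocity=.012,threshold=8)
    f=robot.get_state()["force"]; a=(robot.get_state()["ee_pos"][0]-T0[0])*1e3; r=rest(2)
    print(f"{d*1e3:.0f} a{a:.2f} Fx {f[0]:.1f} Fz {f[2]:.1f} rest {r:.1f}",h)
    if h or r-b<-4: break
st(d)
E
```

```text
base 1.2301394095646991
68 a67.92 Fx -0.8 Fz -0.3 rest -1.1 False
69 a69.03 Fx -1.1 Fz -1.1 rest -1.5 False
70 a70.13 Fx -1.3 Fz -1.5 rest -0.3 False
71 a71.12 Fx -0.7 Fz -0.9 rest -0.1 False
72 a72.11 Fx -0.5 Fz -1.1 rest 0.0 False
73 a73.11 Fx -0.2 Fz -1.5 rest -0.0 False
74 a74.11 Fx -0.4 Fz -1.4 rest 0.3 False
75 a75.12 Fx -0.7 Fz -2.1 rest 0.7 False
76 a76.10 Fx 0.3 Fz -1.6 rest -0.2 False
77 a77.14 Fx 0.3 Fz -1.1 rest -0.1 False
78 a78.11 Fx -0.3 Fz -1.1 rest -0.4 False
79 a79.09 Fx 0.9 Fz -1.2 rest -0.1 False
80 a80.12 Fx -0.3 Fz -1.4 rest -0.1 False
81 a81.12 Fx -1.2 Fz -0.9 rest -0.5 False
82 a82.10 Fx -0.0 Fz -2.2 rest 0.0 False
83 a83.11 Fx -0.8 Fz -2.0 rest 0.9 False
84 a84.10 Fx 0.1 Fz -1.5 rest -0.2 False
85 a85.14 Fx -1.3 Fz -1.7 rest 0.1 False
86 a86.01 Fx -1.2 Fz -0.4 rest -0.9 False
87 a86.98 Fx -2.7 Fz -0.7 rest -2.7 False
88 a88.08 Fx -2.4 Fz -0.8 rest -2.2 False
89 a88.78 Fx -5.2 Fz 0.6 rest -5.2 False
89.0 adv 88.76 y -29.95 z 54.64 F [-5.8  0.1  0.7] M [0.14 1.26 0.01] op 0.0200 t 24.2
```

```bash
python3 - <<'E'
from h import *
d=.089
while d<.0915:
    d+=.0002; robot.move_linear(tgt(d),velocity=.004)
    r=rest(2); a=(robot.get_state()["ee_pos"][0]-T0[0])*1e3
    print(f"{d*1e3:.1f} a{a:.2f} rest {r:.1f}")
    if r<-11.3: break
for _ in range(3): print(rest(6))
st(d)
E
```

```text
89.2 a88.78 rest -5.7
89.4 a88.79 rest -8.2
89.6 a88.80 rest -10.7
89.8 a88.81 rest -11.8
-11.135272862688595
-11.144762265754641
-11.485393855664974
89.8 adv 88.85 y -29.92 z 54.62 F [-11.2   1.2   8.1] M [0.15 2.61 0.02] op 0.0197 t 26.3
```

```bash
python3 - <<'E'
from h import *
robot.move_linear(tgt(.0899,Z+.0003),velocity=.004)
print(rest(6)); st(.0899)
if rest(4)>-12.2: robot.move_linear(tgt(.0900,Z+.0003),velocity=.004)
for _ in range(4): print(rest(5))
st(.09)
E
```

```text
-9.527003382597576
89.9 adv 88.87 y -29.90 z 54.71 F [-9.8  1.3  2.6] M [ 0.1   2.18 -0.02] op 0.0201 t 26.8
-10.043678478972648
-10.253264938459967
-10.442400633173648
-10.13659825522692
90.0 adv 88.88 y -29.93 z 54.70 F [-10.2  -0.2   3.7] M [ 0.03  2.31 -0.01] op 0.0195 t 28.1
```

```bash
python3 - <<'E'
from h import *
d=.0900
while rest(4)>-12 and d<.0906:
    d+=.0001; robot.move_linear(tgt(d,Z+.0003),velocity=.004)
for _ in range(3): print(d,rest(6))
st(d)
robot.gripper_to(.045); st(d)
p0=robot.get_state()["ee_pos"]
robot.move_linear([p0[0]-.002,p0[1],.13],velocity=.12); robot.move_linear([p0[0]-.06,p0[1],.20],velocity=.2); robot.pause(.2)
st(d); save("wrist","after"); f=cv2.imread("pics/after.png")[0:400,200:610]; cv2.imwrite("pics/afterc.png",cv2.resize(f,None,fx=1.5,fy=1.5,interpolation=cv2.INTER_CUBIC))
sc=robot.grab_frame("side"); cv2.imwrite("pics/side2.png",cv2.resize(sc[150:290,190:390,::-1],None,fx=4,fy=4,interpolation=cv2.INTER_CUBIC))
E
```

```text
0.0903 -12.187485452659674
0.0903 -12.047033262090528
0.0903 -12.126107594261144
90.3 adv 88.91 y -29.90 z 54.65 F [-11.7   0.1   3.8] M [0.07 2.7  0.04] op 0.0198 t 30.2
90.3 adv 90.39 y -29.89 z 55.04 F [ 0.  -0.3 -0.2] M [-0.02  0.14 -0.08] op 0.0449 t 30.8
90.3 adv 30.42 y -30.18 z 199.44 F [ 0.5  0.2 -0.4] M [0.05 0.13 0.02] op 0.0451 t 32.5
```

View pics/after.png

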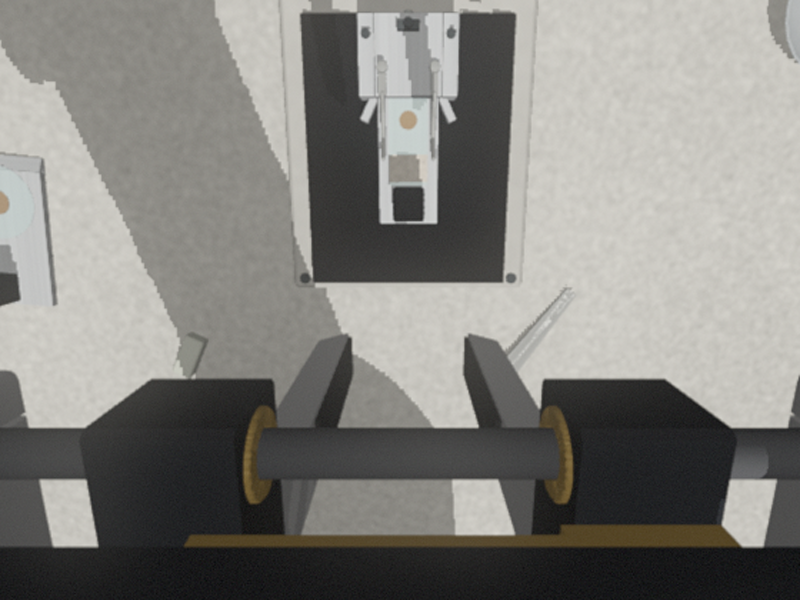

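View pics/side2.png

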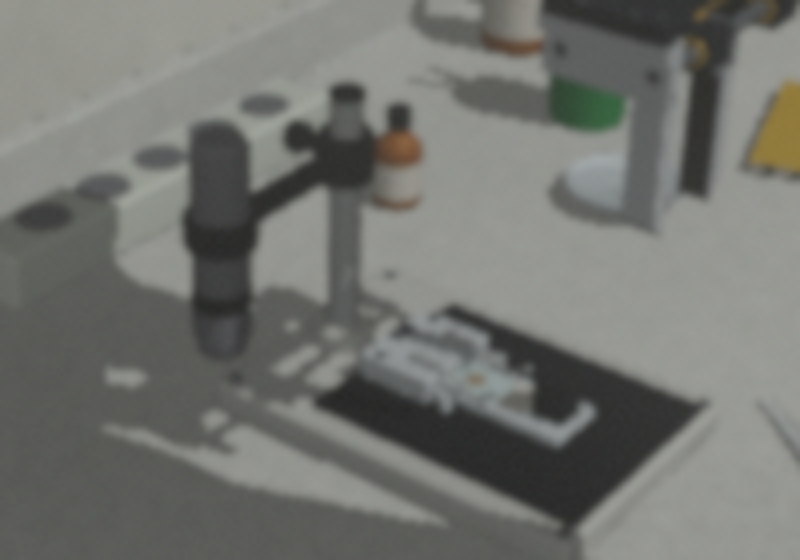

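```bash
cat >> h.py <<'E'
PSI=.012; PIL=np.array([.6505,-.031])
def arc(th,z,r=.111):
    return [PIL[0]-r*np.cos(th-PSI),PIL[1]+r*np.sin(th-PSI),z], down(np.pi-th+PSI)
E
python3 - <<'E'
from h import *
np.set_printoptions(precision=4,suppress=True)
si=info("side")
P=w(si,190+218/4,150+132/4,.2); print("scope",P,"pillar",w(si,190+347/4,150+90/4,.186))
v=P[:2]-PIL; r=np.hypot(*v); th=np.arctan2(v[1],-v[0])+PSI; print("r",r,"theta",th)
q=robot.get_state()["ee_pos"]
pos,Rm=arc(th,.29); print(robot.ik(pos,Rm))
if abs(r-.111)<.01:
    robot.gripper_to(.075)
    robot.move_linear([q[0],q[1],.29],velocity=.2)
    robot.move_ptp(pos,Rm); robot.pause(.2); st(0)
    save("wrist","scope")
    sc=robot.grab_frame("side"); cv2.imwrite("pics/side3.png",cv2.resize(sc[110:290,170:390,::-1],None,fx=3,fy=3,interpolation=cv2.INTER_CUBIC))
    a=cv2.imread("pics/scope.png"); b=cv2.imread("pics/side3.png"); a=cv2.resize(a,(400,300)); 
    c=np.zeros((540,790,3),np.uint8); c[:,:]=0; b=cv2.resize(b,(390,319)); c[:300,:400]=a; c[:319,400:790]=b; cv2.imwrite("pics/mix.png",c[:320])
E
```

```text
scope [0.6477 0.0817 0.2   ] pillar [ 0.646 -0.025  0.186]
r 0.1126893086995941 theta 1.5575498013713844
[-0.6081  0.478   0.6333  1.4769 -0.2881  1.2809  0.0794]
0.0 adv 235.45 y 80.02 z 290.30 F [-0.3 -0.2  0.1] M [0.01 0.01 0.01] op 0.0752 t 35.5
```

View pics/mix.png

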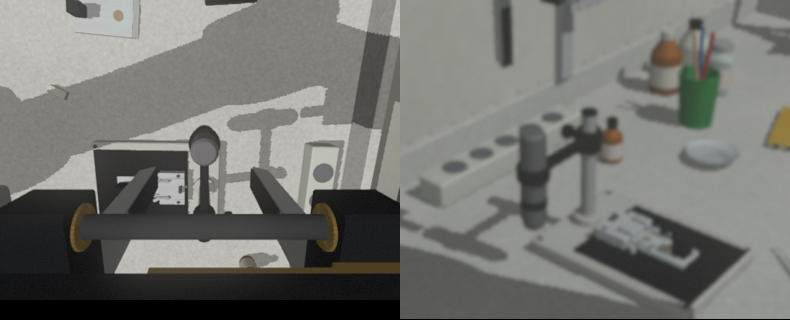

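```bash
python3 - <<'E'
from h import *
np.set_printoptions(precision=4,suppress=True)
P=w(load("scope"),410*S,303*S,.2); v=P[:2]-PIL; r=np.hypot(*v); th=np.arctan2(v[1],-v[0])+PSI; print(P,r,th)
th=.5*(th+1.5575)
if abs(r-.111)<.012:
    pos,Rm=arc(th,.192)
    h=robot.move_linear(pos,velocity=.08,frame=Rm,threshold=5); s=st(0); print(h)
    if not h:
        robot.gripper_to(.044); st(0)
        for t in np.arange(th-.12,.15,-.13):
            pos,Rm=arc(t,.192)
            h=robot.move_linear(pos,velocity=.06,frame=Rm,threshold=9)
            if h: print("HIT",t); break
        st(t); print(t)
E
```

```text
[0.6485 0.0819 0.2   ] 0.11294884654709346 1.5650064439788836
0.0 adv 236.24 y 79.93 z 192.48 F [-0.3  0.8 -0.4] M [-0.01 -0.01  0.02] op 0.0752 t 37.0
False
0.0 adv 236.01 y 79.99 z 191.98 F [ 0.4 -0.3  0.2] M [ 0.02 -0.01 -0.  ] op 0.0444 t 37.7
271.3 adv 131.33 y -2.08 z 192.00 F [-0.6  0.5  0.6] M [ 0.15 -0.01 -0.02] op 0.0438 t 41.6
0.27125322198944257
```

```bash
python3 - <<'E'
from h import *
for t in np.arange(.20,-.16,-.05):
    pos,Rm=arc(t,.192)
    h=robot.move_linear(pos,velocity=.025,frame=Rm,threshold=6)
    s=st(t)
    if h: print("HIT",t); break
robot.pause(.3); st(t)
save("wrist","end1")
E
```

```text
200.0 adv 129.44 y -9.97 z 191.98 F [ 0.7  0.4 -0.3] M [ 0.12 -0.09 -0.06] op 0.0440 t 42.0
150.0 adv 128.44 y -15.64 z 191.98 F [-0.  -0.1 -0.6] M [ 0.1  -0.03 -0.02] op 0.0439 t 42.4
100.0 adv 127.81 y -21.19 z 191.99 F [-0.7  0.2 -0.3] M [ 0.05 -0.06 -0.07] op 0.0439 t 42.8
50.0 adv 127.47 y -26.76 z 191.99 F [ 0.6 -0.  -0.7] M [ 0.07 -0.04  0.02] op 0.0436 t 43.2
0.0 adv 127.41 y -32.30 z 192.01 F [ 0.4 -0.1 -1. ] M [ 0.08  0.03 -0.  ] op 0.0442 t 43.5
-50.0 adv 127.67 y -34.98 z 191.79 F [0.7 2.6 2.2] M [ 0.83 -0.28  0.01] op 0.0440 t 43.8
HIT -0.04999999999999993
-50.0 adv 127.59 y -35.06 z 191.73 F [2.9 4.5 3.4] M [ 1.31 -0.46 -0.02] op 0.0439 t 44.1
```

```bash
python3 - <<'E'
from h import *
q=robot.get_state()["ee_pos"]
print(robot.move_linear([q[0],q[1]-.0015,.192],velocity=.01,threshold=8)); robot.pause(.2); s=st(0)
q=s["ee_pos"]
robot.gripper_to(.07); st(0)   # pushing finger retreats
q=robot.get_state()["ee_pos"]
robot.move_linear([q[0],q[1]+.004,q[2]],velocity=.03) if False else None
robot.move_linear([q[0],q[1],.30],velocity=.15)
robot.move_linear([q[0]-.09,q[1],.33],velocity=.15); robot.pause(.3); st(0)
save("wrist","fin"); sc=robot.grab_frame("side"); b=cv2.resize(sc[110:290,170:390,::-1],(440,360),interpolation=cv2.INTER_CUBIC)
a=cv2.resize(cv2.imread("pics/fin.png"),(360,270)); c=np.zeros((360,800,3),np.uint8); c[:270,:360]=a; c[:,360:]=b
cv2.imwrite("pics/finmix.png",c)
E
```

```text
True
0.0 adv 127.48 y -34.94 z 191.59 F [0.8 0.3 0.7] M [ 0.37 -0.08 -0.02] op 0.0434 t 44.5
0.0 adv 127.61 y -34.77 z 191.67 F [-0.1 -0.2  0.2] M [ 0.08 -0.12 -0.05] op 0.0697 t 45.1
0.0 adv 37.81 y -34.84 z 329.66 F [ 0.3  0.5 -0.6] M [ 0.08 -0.11 -0.07] op 0.0699 t 47.1
```

View pics/finmix.png

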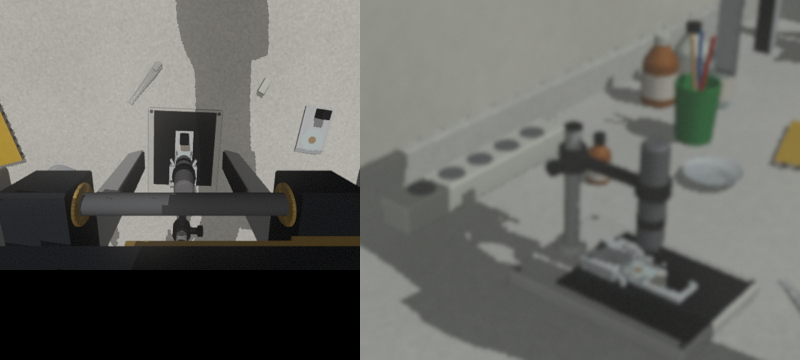

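```bash
python3 - <<'E'
from h import *
P=w(info("side"),317.5,182.5,.2); v=P[:2]-PIL; th=np.arctan2(v[1],-v[0])+PSI; print(P,np.hypot(*v),th)
if abs(th)<.06: robot.pause(.2); robot.sign_off(); print("signed", robot.get_state()["time"])
E
```

```text
[ 0.53252207 -0.01925498  0.2       ] 0.1185611089511043 0.11122576205017805
```

```bash
python3 - <<'E'
from h import *
f=cv2.imread("pics/fin.png")[230:560,300:520]; a=cv2.resize(f,None,fx=1.8,fy=1.8,interpolation=cv2.INTER_CUBIC)[:594]
np.savez("pics/sf.npz",*info("side"))
b=robot.grab_frame("side")[165:265,265:350,::-1]; b=cv2.resize(b,None,fx=4.6,fy=4.6,interpolation=cv2.INTER_CUBIC)
c=np.zeros((594,396+391,3),np.uint8); c[:a.shape[0],:396]=a; c[:b.shape[0],396:396+b.shape[1]]=b; cv2.imwrite("pics/last.png",c)
c=load("fin")
for th in (0,.05,.1):
  P=arc(th,.2)[0]; P[1]+=.0015
  print(th,((p(c,P)[0]/S)-[300,230])*1.8, (p(info("side"),P)[0]-[265,165])*4.6+[396,0])
E
```

```text
0 [198.14342213 350.63270991] [639.02867051  67.50554904]
0.05 [212.79718113 351.45734266] [632.13779387  71.5431234 ]
0.1 [227.37167978 352.94848441] [624.70839794  75.4279928 ]
```

```bash
python3 - <<'E'
from h import *
print(robot.get_state()["force"]); robot.sign_off(); print(robot.get_state()["time"])
E
```

```text
[ 0.3473239  -0.2140517  -0.49600074]
the job is handed in; nothing more can be done
the job is handed in; nothing more can be done
```

The narrow carrier is loaded and pressed home, the microscope is over the stage against its stop, and the job is handed in at about 47 s of the 72 s allowed.

**Carrier:**
- It went nose first under both clips into the pocket. The wrist force had changed by more than 14 N where the nose met the clips; I stopped there, then slid it on more slowly.
- The stop's spring took up about 3 mm, then it went solid, with no further advance as the force rose from 5 to 12 N.
- I held a push of 10–12 N at the wrist. The clip drag could not be separated out, so the force on the stop itself may be somewhat less, but was not above about 12 N.
- The upward force on the gripper, which I read as bearing on the stage, was briefly 8 N and was then eased to about 4 N.
- After release, the picture shows the carrier flat, centred and under both clips.

**Microscope:**
- I swung it round with the fingers on the free part of the tube. It met the stop twice at the same place (TCP y = -35 mm, which puts the tube on the stand's axis within about 1 mm), then I let go and withdrew.
- The wrist picture and the tube's column in the side picture both put the arm at about 0 rad.

**Checks that disagreed or failed:**
- One rough side-camera reading gave 0.11 rad. Its radius was 8 mm out, so I put it down to a misread pixel row.
- A last close-up was refused because the limit of 12 pictures had been reached.

I did not knowingly touch the wide carrier or any other object, but I made no separate check of their positions.

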